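Jack up the tailstock end of the bench lathe and hold it

TASK

Set the ratchet jack upright on the bench with its round saddle centred under the marked jacking boss on the end of the small lathe, then pump the jack's handle until the lathe's tailstock foot stands about 11 mm clear of the bench (6 to 17 mm will do), so that a packing strip can be slipped under it. Finish while holding: on the last stroke keep the handle pressed right down to its stop and stay there, with the lathe carried by the jack alone. Leave the other things on the bench where they are.

Things in the scene. Friction and masses are not known exactly. Their poses are not given: they have to be found in the camera images.
- jack_post (a point): Grip point of the loose jack: centre of its upright square steel post, 165 mm above the jack's underside. Post 16 x 16 mm, bare from 135 to 188 mm, top at 192 mm. x axis: from the post to the jack's nose; z: up. Good for lifting or sliding the jack.
- jack: The loose ratchet jack, 0.94 kg, its centre of mass near the post. Origin on its underside below the post, x to the nose. Foot plate 6 mm thick, 84 mm wide, from 112 mm behind the post to 76 mm in front. With nothing on the saddle it tips back if the lowered handle is pushed with over 25 N.
- jack_saddle (a point): Centre of the top face of the jack's round saddle, 32 mm across, on the nose arm 60 mm in front of the post; same axes as the post. It climbs the post with the runner; at the start its top is 61 to 76 mm above the bench. The arm is 34 mm wide and ends 77 mm in front of the post.
- jack_handle (a point): Centre of the top face of the pump handle's rubber grip: 90 mm long, 30 mm wide, 14 mm thick; 35 mm from the free end. The handle points back, away from the nose. Its hinge is 17 mm in front of the post and 10 mm above the saddle top, and climbs with the saddle. The point is 135 mm behind and 91 mm above the hinge when up, 162 mm behind and 17 mm above when right down.
- handle (a joint): Pump handle angle, rad: 0 up, 0.49 right down on its stop; a spring lifts it when let go. A full stroke raises the saddle 12 mm by a ratchet, which keeps about 10 mm (two teeth) while the handle goes fully up for the next stroke; short strokes keep 5 mm or none. At the grip, pressing takes 4 to 6 N unloaded, 9 to 17 N when lifting the lathe.
- lift_point (a point): Centre of the underside of the jacking boss: a round stud 24 mm across through the small ear on the tailstock end of the lathe, a cast arrow on the ear pointing at it. Underside 80 mm above the bench, the stud's top 107 mm. x axis: along the bed into the lathe, the way the jack's nose should point; z: up. The side where the jack comes from is free.
- lathe: The small green bench lathe, 420 mm long, 11 kg, standing at the left. Origin on the bench under the boss; x along the bed to the headstock. When lifted it tips about the far edge of its headstock foot, 442 mm from the boss; about 20 N bear on the boss. Its end plate and tailstock handwheel (centre 150 mm high) begin 42 mm behind the boss, its foot 53 mm.
- lathe_foot (a point): Centre of the underside of the lathe's tailstock foot (50 x 110 mm), 78 mm behind the jacking boss. On the bench, height 0, at the start; its height is the clearance wanted.
- strip0: Bystander: aluminium packing strip, 110 x 28 x 6 mm, lying flat. Origin at the centre of its underside.
- strip1: Bystander: a second packing strip of the same size.
- change_gear: Bystander: steel change gear, 68 mm across, 14 mm high, lying flat. Origin under its centre.
- oil_can: Bystander: small steel oil can, 62 mm across, spout top 138 mm high, standing. Origin under its centre.
- spanner: Bystander: steel spanner, 190 mm long, lying flat.
- spare_chuck: Bystander: spare three-jaw lathe chuck, 80 mm across, 54 mm high.

How it is judged:
On the way, in this order (a step that is already met when the one before it is completed fails the run):
1. the jack stands upright on the bench with its saddle under the marked boss, the lathe still down (horizontal distance between jack_saddle and lift_point below 0.009 m and angle between jack_post's own z axis and vertical below 0.05 rad and height (world z) of jack_post below 0.168 m and height (world z) of lathe_foot below 0.0015 m), for 0.3 s.
2. the jack has begun to lift the lathe's foot off the bench (height (world z) of lathe_foot above 0.003 m and horizontal distance between jack_saddle and lift_point below 0.011 m and contact force between jack and lathe above 5 N), for 0.1 s.
At the end, for the whole second after the job is handed in: Tailstock foot 5.5 to 17.5 mm above the bench, saddle within 11 mm of the boss's centre (seen from above), jack upright within 0.06 rad and carrying the lathe, arm not touching the lathe, handle beyond 0.43 of its 0.49 rad and pressed by the fingers with over 1 N, held for the last second (height (world z) of lathe_foot between 0.0055 and 0.0175 m and horizontal distance between jack_saddle and lift_point below 0.011 m and angle between jack_post's own z axis and vertical below 0.06 rad and contact force between jack and lathe above 5 N and contact force between each of the arm, the fingers and lathe below 0.5 N and value of joint handle above 0.43 rad and contact force between the fingers and handle above 1 N); the arm keeps its last pose, push and grip.
It fails at once if another thing on the bench is shoved more than 3 cm or the oil can is knocked over (distance of any of strip0, strip1, change_gear, oil_can, spanner, spare_chuck from where it was at the start of the episode above 0.03 m or angle between oil_can's own z axis and vertical above 0.5 rad).
It also fails if it takes over 64 s, if anything falls off the work surface, if the arm or the gripper's body presses on something with over 40 N, if the wrist force passes 120 N, or if a joint passes its speed limit or range.

ROBOT

A 6-joint arm with a two-finger parallel gripper is mounted at the origin on the work surface. World frame = base frame: x ahead of the robot, y to its left, z up, the work surface at z = 0. Lengths are in m, angles in rad, forces in N, time in s.
With the tool pointing down it reaches from about 0.4 to 0.925 m from the base axis. Payload 3.4 kg.
Tool frame: the origin (TCP) lies between the finger pads; the fingertips stand 8 mm ahead of it and the grasp point (between the pads) lies 11 mm behind it; z points along the fingers, y is the line along which they close (so a half turn about z gives the same grasp; the last joint's range is limited). The gripper opens to 85 mm and grips with 20 to 120 N. Pads are 22 mm wide; open, the fingers measure 114 mm over their backs; the gripper's body (76 mm by 85 mm) begins 54 mm behind the grasp point. The pads swing forward as they close: fully open they stand 13 mm farther back than shut.
Start: joints at [-1.222, 0.307, 1.506, -0, 1.328, -0.073], TCP at [0.236, -0.524, 0.239] pointing down, gripper open.
Joint ranges: [-3.12, 3.12], [-1.05, 2.28], [0.14, 2.33], [-1.42, 4.57], [0.1, 2.73], [-2.68, 2.68]. Speed limits (rad/s): [2.57, 2.57, 3.14, 3.14, 3.14, 3.14].

INTERFACE

Orientations are given as a 3x3 rotation matrix whose columns are the frame's x, y, z axes.
In Python, from plant import env, cams gives the robot as it stands. The module is installed in compiled form; this text tells all that it offers.
- The arm moves only by the tool move_arm, never from a script. Its argument "rows" is a list of rows, each an object with "slide": the shift along the tool's x, y, z in mm, a list of three; "yaw": the turn about the tool's z in degrees; "grip": the gripper's target within -1 to 1 (fully open at 1, half-way at 0, shut at -1). A call has 1 to 5 rows; each row is the pose to reach, as a shift and turn from the pose commanded when the call began, along the tool's axes at that moment; what a row does not reach only later rows make up. A row lasts 1/12 s, in which the tool goes at most 41.7 mm and 7.16 degrees, less where a joint would pass 70% of its speed; a pose out of reach is approached as far as the arm can. A call with a gripper value outside its range is refused whole. The fingers move at their own pace and stop on an object; the grip force is fixed at half the most. Time passes only in rows, so rows that repeat a pose let the fingers close. It gives the time, the measured TCP pose, the force, the opening and the grip force at its end, in the units of the state.
- env.observe(): the state, without advancing time (a new reading comes with each control period).
- cams.grab_frame(name): name is "scene" or "top" or "wrist"; returns a dict with "img" (420x560x3 uint8, red, green, blue), "vfov" (degrees; the focal length in pixels is half the picture's height over the tangent of half this angle, whatever the lens; pixels are square), "cx", "cy" (the principal point, pixels), "position" and "orientation" of the camera in the world. Camera axes: x right, y down, z forward; pixel columns grow to the right and rows downward; lengths in m; the calibration is good to about 2 mm. A picture is of the moment at which its call begins. There is no depth.
- env.hand_in(): hands the job in; it is judged then, once.
The state is a dict: "clock": time; "qpos": joint angles; "dq": joint speeds; "joint_efforts": joint torques, N m; "tcp_pos": TCP position; "tcp_rot": TCP orientation; "ft_force": force on the tool from outside, world axes, zero at the start; "ft_torque": the same for the moment, N m; "finger_gap": finger opening in m; "gripper_force": force on a finger pad.
Only numpy, scipy, OpenCV 4.12 (cv2) and the standard library are available. Lean on these libraries where they do the work, as an engineer would, in place of code of your own. Each camera call takes 0.05 s, during which the arm holds its last target. There are 200 camera calls.

## Working session

There is one attempt and no reset: what is moved stays moved. The work goes in short steps, Python scripts to look and compute and a tool call to move; the robot and the scene stay as the last step left them, time stands still between calls to the robot, and variables do not carry over. Pictures are saved under pics/ and viewed, at most 10 in all, crops included, and the job is handed in when it is done.

Besides the shell and the picture viewer there is one more tool, called after "Emit:" as name(argument=value, ...), one argument or row to a line, values as JSON. move_arm: Moves the arm, as the interface text tells. Its arguments: {"type":"object","properties":{"rows":{"type":"array"}},"required":["rows"]}

```bash
mkdir -p pics; cat > h.py <<'E'
import numpy as np, cv2
from plant import env, cams
def grab(n,f=None):
    g=cams.grab_frame(n)
    if f: cv2.imwrite('pics/'+f,g['img'][:,:,::-1])
    return g
def ray(g,u,v):
    f=g['img'].shape[0]/2/np.tan(np.radians(g['vfov'])/2)
    d=np.array([(u-g['cx'])/f,(v-g['cy'])/f,1.])
    return np.array(g['position']),np.array(g['orientation'])@d
def onz(g,u,v,z):
    p,d=ray(g,u,v); return p+d*(z-p[2])/d[2]
def proj(g,P):
    f=g['img'].shape[0]/2/np.tan(np.radians(g['vfov'])/2)
    c=np.array(g['orientation']).T@(np.array(P)-g['position'])
    return np.array([g['cx']+f*c[0]/c[2],g['cy']+f*c[1]/c[2]])
def tri(a,ua,b,ub):
    p,d=ray(a,*ua);q,e=ray(b,*ub)
    s=np.linalg.lstsq(np.c_[d,-e],q-p,rcond=None)[0]
    A=p+d*s[0];B=q+e*s[1]; return (A+B)/2,np.linalg.norm(A-B)
E
python3 - <<'E'
from h import *
import pickle
s=grab('scene','s.png');t=grab('top','t.png')
pickle.dump((s,t),open('f.pkl','wb'))
for g in(s,t):print(g['position'],g['orientation'],g['vfov'])
o=env.observe();print(o['tcp_pos'],o['tcp_rot'],o['clock'])
E
```

```text
[ 1.08899809 -0.33939283  0.95624267] [[ 0.39477848  0.75404045 -0.52495043]
 [ 0.91868914 -0.31609299  0.23684484]
 [ 0.01265744 -0.57576751 -0.81751548]] 47.83164034110491
[ 0.38557074 -0.07678825  0.90182829] [[-2.70992636e-03 -9.81893258e-01  1.89415645e-01]
 [-9.99894132e-01 -4.73503843e-05 -1.45507120e-02]
 [ 1.42962149e-02 -1.89435023e-01 -9.81789178e-01]] 56.58728136204561
[ 0.23569971 -0.52380147  0.23848629] [[ 9.11927364e-01  4.10351166e-01 -6.35309844e-04]
 [ 4.10351637e-01 -9.11925731e-01  1.73091836e-03]
 [ 1.30928975e-04 -1.83917225e-03 -9.99998300e-01]] 0.1
```

View pics/s.png

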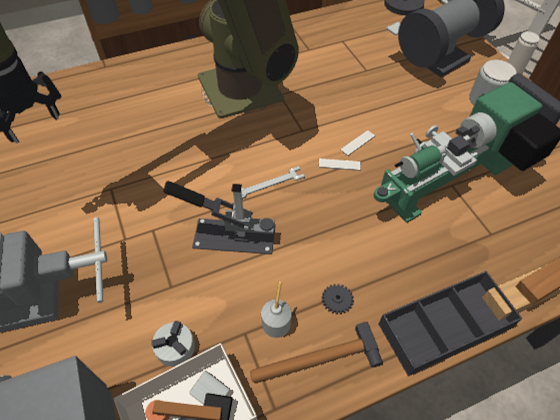

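View pics/t.png

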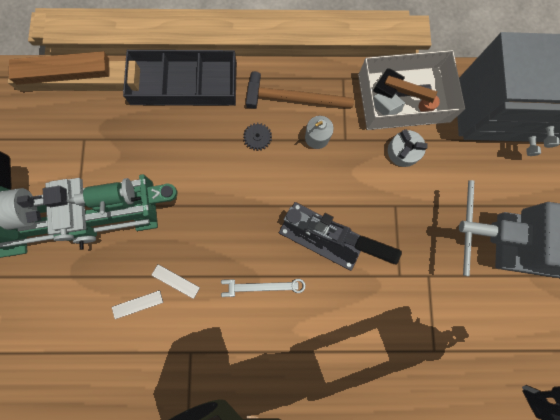

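The scene shows the jack (post top about (237,187), saddle (267,226), grip (185,192)) and the lathe boss at about (382,194). In the top view the saddle is at (294,213), the grip at (378,250) and the boss at (167,192). I'll zoom in on both views.

```bash
python3 - <<'E'
from h import *
import pickle
s,t=pickle.load(open('f.pkl','rb'))
def c(g,x,y,w=100,h=75): return cv2.resize(g['img'][y:y+h,x:x+w,::-1],(400,300),interpolation=cv2.INTER_CUBIC)
cv2.imwrite('pics/z.png',np.vstack([np.hstack([c(s,190,180),c(s,350,155)]),np.hstack([c(t,270,190),c(t,110,155)])]))
E
```

```text
(no output)
```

View pics/z.png

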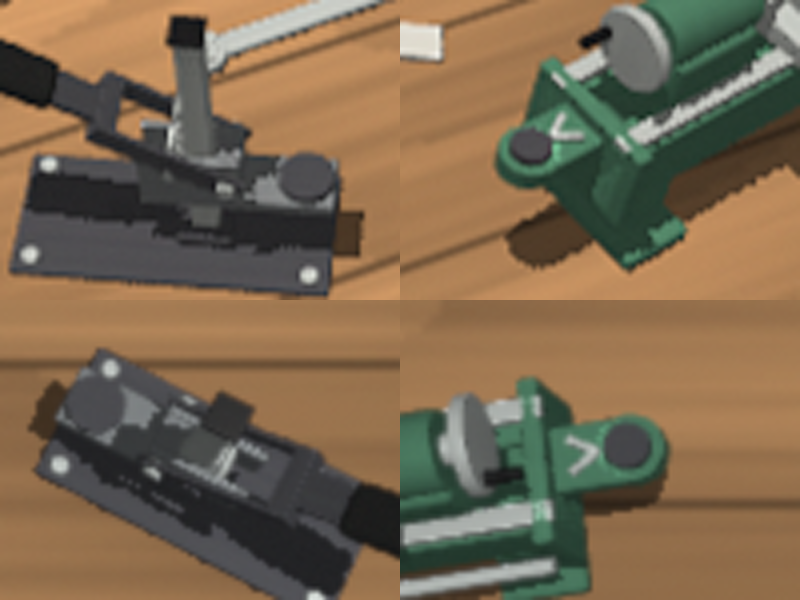

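The zoom gives these full-image pixels. Scene: saddle (267,223.5), post top (237.5,186), boss top (382.5,191.5). Top view: saddle (294,216), post top (328.5,217), boss (167,191.5).

```bash
python3 - <<'E'
from h import *
import pickle
s,t=pickle.load(open('f.pkl','rb'))
for n,a,b,z in(('saddle',(266.6,223.4),(293.6,215.6),.068),('post',(237.2,185.6),(328.3,216.8),.192),('boss',(382.4,191.4),(166.6,191.2),.107)):
    print(n,tri(s,a,t,b),onz(s,*a,z),onz(t,*b,z))
# foot plate screws (scene & top), z=.006+
for n,a,b in(('nose far/R',(308,274),(60,164)),('noseL?',None,(110,68)),('tailR',(30,254),(315,297)),('tail',(48,164),None)):
    if a: print(n,'s',onz(s,190+a[0]/4-.4,180+a[1]/4-.4,.008))
    if b: print(n,'t',onz(t,270+b[0]/4-.4,190+b[1]/4-.4,.008))
# boss: arrow direction, ear edges z=.107?; lathe bed rails direction
for u,v in((400,505+12),(548,505+5),(400,582),(555,562)): print('rail',onz(t,110+(u-400)/4-.4,155+(v-300)/4-.4,.1))
# arm shapes
for u,v in((570,455),(600,452)): print(onz(t,110+(u-400)/4-.4,155+(v-300)/4-.4,.1))
E
```

```text
saddle (array([ 0.52824676, -0.12761533,  0.06069355]), np.float64(0.0028197292855050376)) [ 0.53331407 -0.12803432  0.068     ] [ 0.52651346 -0.12848124  0.068     ]
post (array([ 0.50350154, -0.18155833,  0.196638  ]), np.float64(0.005660458046021368)) [ 0.50113379 -0.17799857  0.192     ] [ 0.50328687 -0.18492919  0.192     ]
boss (array([0.5737286 , 0.14115628, 0.09932479]), np.float64(0.002130181239676485)) [0.57847409 0.13798484 0.107     ] [0.57152096 0.1380369  0.107     ]
nose far/R s [ 0.55972819 -0.13976207  0.008     ]
nose far/R t [ 0.50157398 -0.1110164   0.008     ]
noseL? t [ 0.55796529 -0.14062758  0.008     ]
tailR s [ 0.4842517  -0.28417985  0.008     ]
tailR t [ 0.42530211 -0.25559332  0.008     ]
tail s [ 0.42759101 -0.25522235  0.008     ]
rail [0.53544026 0.25604079 0.1       ]
rail [0.53914554 0.17972477 0.1       ]
rail [0.50135586 0.25340465 0.1       ]
rail [0.5117489  0.17448759 0.1       ]
[0.56851137 0.16999145 0.1       ]
[0.57013378 0.15441235 0.1       ]
```

Emit:
move_arm(
  rows=[
    {"slide": [180, -95, 0], "yaw": 0, "grip": 1},
    {"slide": [180, -95, 0], "yaw": 0, "grip": 1},
    {"slide": [180, -95, 0], "yaw": 0, "grip": 1},
    {"slide": [180, -95, 0], "yaw": 0, "grip": 1},
    {"slide": [180, -95, 0], "yaw": 0, "grip": 1},
  ],
)

```text
clock: 0.52
tcp_pos: [0.3618, -0.3616, 0.2389]
tcp_rot: [[0.912, 0.41, -0.0], [0.41, -0.912, 0.001], [0.0, -0.001, -1.0]]
ft_force: [0.3, -0.5, -0.2]
finger_gap: 0.0855
gripper_force: 0.0
```

Emit:
move_arm(
  rows=[
    {"slide": [203, -108, 0], "yaw": -35, "grip": 1},
    {"slide": [203, -108, 0], "yaw": -35, "grip": 1},
    {"slide": [203, -108, 0], "yaw": -35, "grip": 1},
    {"slide": [203, -108, 0], "yaw": -35, "grip": 1},
    {"slide": [203, -108, 0], "yaw": -35, "grip": 1},
  ],
)

```text
clock: 0.93
tcp_pos: [0.4892, -0.1972, 0.2391]
tcp_rot: [[0.506, 0.862, -0.001], [0.862, -0.506, 0.0], [-0.0, -0.001, -1.0]]
ft_force: [0.1, -0.4, 0.7]
finger_gap: 0.0853
gripper_force: 0.0
```

```bash
cat >> h.py <<'E'
def to(P,ydeg=None):
    o=env.observe();R=np.array(o['tcp_rot']);p=np.array(o['tcp_pos'])
    print('t',o['clock'],'tcp',p.round(4),'yang',np.degrees(np.arctan2(R[1,1],R[0,1])).round(2),'tilt',R[:,2].round(4),'F',np.round(o['ft_force'],1),'gap',o['finger_gap'],o['gripper_force'])
    if P is not None: print('slide mm',(R.T@(np.array(P)-p)*1000).round(1))
    if ydeg is not None: print('yaw',(np.degrees(np.arctan2(R[1,1],R[0,1]))-ydeg).round(1))
E
python3 - <<'E'
from h import *
to((.502,-.1815,.154),-27.4)
g=grab('wrist','w.png')
print(proj(g,(.502,-.1815,.192)),proj(g,(.502-.118*.46,-.1815-.118*.888,.169)))
E
```

```text
t 0.9333 tcp [ 0.4892 -0.1972  0.2391] yang -30.43 tilt [-6.e-04  2.e-04 -1.e+00] F [ 0.1 -0.4  0.7] gap 0.08530257550178316 0.0
slide mm [20.   3.1 85. ]
yaw -3.0
[286.09550472 205.30349399] [294.0834689  358.27082669]
```

View pics/w.png

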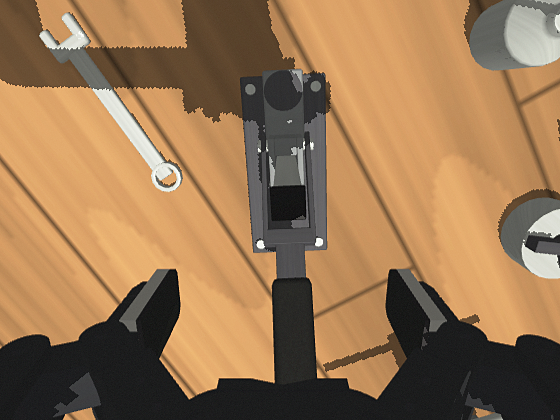

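The wrist view shows the post cap at (288,203), where I predicted (286,205), with open space between the fingers. Next I'll line up and go down.

Emit:
move_arm(
  rows=[
    {"slide": [20, 3, 0], "yaw": -3, "grip": 1},
    {"slide": [20, 3, 25], "yaw": -3, "grip": 1},
    {"slide": [20, 3, 55], "yaw": -3, "grip": 1},
    {"slide": [20, 3, 82], "yaw": -3, "grip": 1},
    {"slide": [20, 3, 82], "yaw": -3, "grip": 1},
  ],
)

```text
clock: 1.4
tcp_pos: [0.4974, -0.1816, 0.1522]
tcp_rot: [[0.466, 0.885, -0.01], [0.885, -0.466, 0.005], [-0.001, -0.011, -1.0]]
ft_force: [-0.4, -0.5, -0.0]
finger_gap: 0.0851
gripper_force: 0.0
```

Emit:
move_arm(
  rows=[
    {"slide": [0, 0, 0], "yaw": 0, "grip": -1},
    {"slide": [0, 0, 0], "yaw": 0, "grip": -1},
    {"slide": [0, 0, 0], "yaw": 0, "grip": -1},
    {"slide": [0, 0, 0], "yaw": 0, "grip": -1},
    {"slide": [0, 0, 0], "yaw": 0, "grip": -1},
  ],
)

```text
clock: 1.82
tcp_pos: [0.5023, -0.1841, 0.1588]
tcp_rot: [[0.466, 0.885, 0.003], [0.885, -0.466, -0.001], [0.0, 0.003, -1.0]]
ft_force: [0.2, -0.2, 0.6]
finger_gap: 0.0259
gripper_force: 0.0
```

Emit:
move_arm(
  rows=[
    {"slide": [0, 0, 0], "yaw": 0, "grip": -1},
    {"slide": [0, 0, 0], "yaw": 0, "grip": -1},
    {"slide": [0, 0, 0], "yaw": 0, "grip": -1},
    {"slide": [0, 0, 0], "yaw": 0, "grip": -1},
    {"slide": [0, 0, 0], "yaw": 0, "grip": -1},
  ],
)

```text
clock: 2.23
tcp_pos: [0.5012, -0.1835, 0.1584]
tcp_rot: [[0.466, 0.885, 0.0], [0.885, -0.466, -0.0], [-0.0, 0.0, -1.0]]
ft_force: [-2.1, 0.8, 5.0]
finger_gap: 0.0149
gripper_force: 59.1
```

```bash
python3 - <<'E'
from h import *
import pickle
to((.502,-.1815,.154),-27.4)
s=grab('scene');t=grab('top');pickle.dump((s,t),open('f2.pkl','wb'))
E
```

```text
t 2.2333 tcp [ 0.5012 -0.1835  0.1584] yang -27.78 tilt [ 3.e-04 -3.e-04 -1.e+00] F [-2.1  0.8  5. ] gap 0.01494842139112137 59.073371634003706
slide mm [ 2.2 -0.2  4.4]
yaw -0.4
```

Emit:
move_arm(
  rows=[
    {"slide": [0, 0, -6], "yaw": 0, "grip": -1},
    {"slide": [20, -4, -6], "yaw": -6, "grip": -1},
    {"slide": [45, -9, -6], "yaw": -12, "grip": -1},
    {"slide": [75, -15, -6], "yaw": -18, "grip": -1},
    {"slide": [100, -20, -6], "yaw": -24, "grip": -1},
  ],
)

```text
clock: 2.75
tcp_pos: [0.5293, -0.0839, 0.1621]
tcp_rot: [[0.062, 0.998, -0.003], [0.998, -0.062, 0.002], [0.002, -0.003, -1.0]]
ft_force: [-0.2, -0.4, -9.9]
finger_gap: 0.0155
gripper_force: 58.9
```

```bash
python3 - <<'E'
from h import *
to((.5012+.0776+.005,-.1835+.2603-.06,.164),4.2)
E
```

```text
t 2.75 tcp [ 0.5293 -0.0839  0.1621] yang -3.56 tilt [-0.0031  0.0022 -1.    ] F [-0.2 -0.4 -9.9] gap 0.015454847783890042 58.912638667970896
slide mm [103.8  48.2  -1.8]
yaw -7.8
```

Emit:
move_arm(
  rows=[
    {"slide": [25, 12, 0], "yaw": -4, "grip": -1},
    {"slide": [50, 24, 0], "yaw": -8, "grip": -1},
    {"slide": [75, 36, 0], "yaw": -8, "grip": -1},
    {"slide": [98, 48, 0], "yaw": -8, "grip": -1},
    {"slide": [98, 48, 0], "yaw": -8, "grip": -1},
  ],
)

```text
clock: 3.17
tcp_pos: [0.5874, 0.0139, 0.1623]
tcp_rot: [[-0.076, 0.997, 0.002], [0.997, 0.076, 0.005], [0.005, 0.003, -1.0]]
ft_force: [0.8, 2.2, -8.5]
finger_gap: 0.0152
gripper_force: 59.5
```

```bash
python3 - <<'E'
from h import *
import pickle
to(None)
s=grab('scene');t=grab('top');pickle.dump((s,t),open('f3.pkl','wb'))
def c(g,x,y,w=100,h=75): return cv2.resize(g['img'][y:y+h,x:x+w,::-1],(400,300),interpolation=cv2.INTER_CUBIC)
w=grab('wrist')
cv2.imwrite('pics/z3.png',np.vstack([np.hstack([c(s,310,165),c(t,150,155)]),np.hstack([cv2.resize(w['img'][:,:,::-1],(400,300)),c(s,350,155)])]))
pickle.dump(w,open('w3.pkl','wb'))
E
```

```text
t 3.1667 tcp [0.5874 0.0139 0.1623] yang 4.36 tilt [ 0.0022  0.0047 -1.    ] F [ 0.8  2.2 -8.5] gap 0.015234033583387962 59.51884845388122
```

View pics/z3.png

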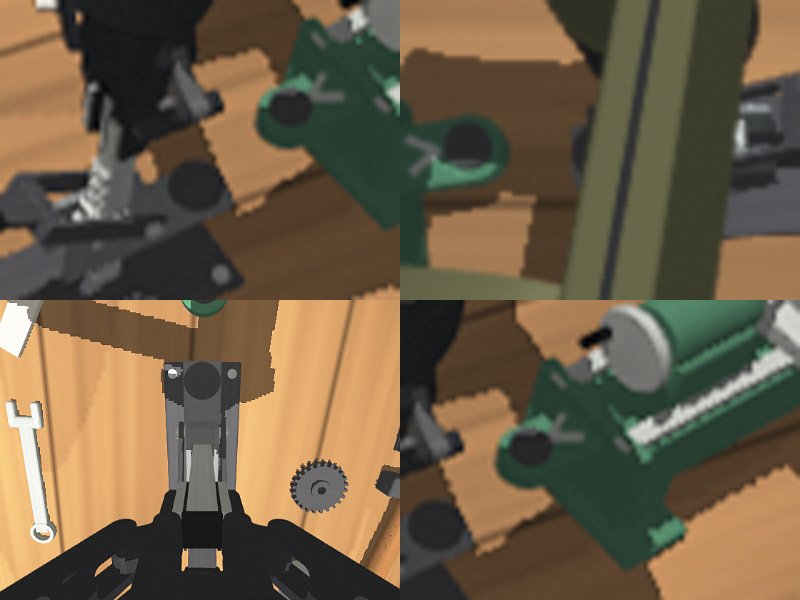

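The scene crop puts the saddle at (359,211) and the boss at (382.4,191.4). The wrist view puts the saddle at about (281,111). The remaining shift follows from these.

```bash
python3 - <<'E'
from h import *
import pickle
s,t=pickle.load(open('f3.pkl','rb'));w=pickle.load(open('w3.pkl','rb'))
a=onz(s,358.9,211.1,.072);b=onz(s,382.4,191.4,.107)
print(a,b,b-a); print('wrist',onz(w,281,110.5,.072))
o=env.observe();R=np.array(o['tcp_rot']);print('from tcp',np.array(o['tcp_pos'])+R[:,0]*.06)
print('slide',R.T@(b-a)*1000)
E
```

```text
[0.58626846 0.07887097 0.072     ] [0.57847409 0.13798484 0.107     ] [-0.00779436  0.05911387  0.035     ]
wrist [0.57868682 0.07686496 0.072     ]
from tcp [0.57874945 0.0690842  0.16180616]
slide [ 59.52901356  -3.48161008 -34.99110184]
```

Emit:
move_arm(
  rows=[
    {"slide": [0, 0, 0], "yaw": 0, "grip": -1},
    {"slide": [0, 0, 2], "yaw": 0, "grip": -1},
    {"slide": [0, 0, 3], "yaw": 0, "grip": -1},
    {"slide": [0, 0, 3], "yaw": 0, "grip": -1},
    {"slide": [0, 0, 3], "yaw": 0, "grip": -1},
  ],
)

```text
clock: 3.73
tcp_pos: [0.5842, 0.0085, 0.1607]
tcp_rot: [[-0.073, 0.997, -0.0], [0.997, 0.073, 0.0], [0.0, -0.0, -1.0]]
ft_force: [-1.7, 1.8, -4.5]
finger_gap: 0.0154
gripper_force: 60.1
```

```bash
python3 - <<'E'
from h import *
import pickle
s=grab('scene');w=grab('wrist')
to((.5788,.0768,.1594),4.2)
cv2.imwrite('pics/z4.png',np.hstack([cv2.resize(g['img'][y:y+75,x:x+100,::-1],(400,300),interpolation=cv2.INTER_CUBIC) for g,x,y in((s,310,165),(w,230,60))]))
pickle.dump((s,w),open('f4.pkl','wb'))
E
```

```text
t 3.8333 tcp [0.5843 0.0087 0.1607] yang 4.19 tilt [-4.e-04  1.e-04 -1.e+00] F [-1.6  2.  -2.3] gap 0.015089003792114333 60.22701071444317
slide mm [68.3 -0.5  1.3]
yaw -0.0
```

View pics/z4.png

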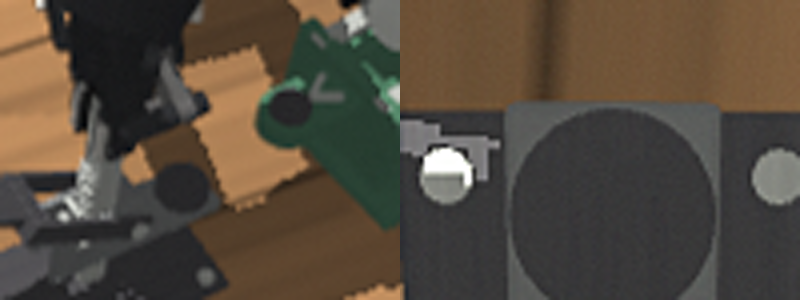

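The saddle is now at (355,211.4) in the scene and (283,112.4) in the wrist view, 51.5 px across.

```bash
python3 - <<'E'
from h import *
import pickle
s,w=pickle.load(open('f4.pkl','rb'))
z=.07
a=onz(s,355.1,211.2,z);b=onz(s,382.4,191.4,.107)
R=np.array(env.observe()['tcp_rot'])
print(a,'slide',R.T@(b-a)*1000,'wrist',onz(w,282.6,112.2,z))
f=210/np.tan(np.radians(w['vfov'])/2); print('saddle z by size',w['position'][2]-f*32/51.5/1000, 'dist',f)
E
```

```text
[0.58199587 0.0716085  0.07      ] slide [ 66.46081945   1.3231736  -36.99229941] wrist [0.58041541 0.07435509 0.07      ]
saddle z by size 0.07469037340259851 dist 354.5772747747564
```

Emit:
move_arm(
  rows=[
    {"slide": [15, 0, 0], "yaw": 0, "grip": -1},
    {"slide": [32, 0.5, 0], "yaw": 0, "grip": -1},
    {"slide": [50, 0.5, 0], "yaw": 0, "grip": -1},
    {"slide": [66, 0.5, 0], "yaw": 0, "grip": -1},
    {"slide": [66, 0.5, 0], "yaw": 0, "grip": -1},
  ],
)

```text
clock: 4.25
tcp_pos: [0.5808, 0.0771, 0.1606]
tcp_rot: [[-0.075, 0.997, 0.001], [0.997, 0.075, 0.001], [0.001, 0.001, -1.0]]
ft_force: [-1.0, 3.6, -0.8]
finger_gap: 0.0153
gripper_force: 60.6
```

Emit:
move_arm(
  rows=[
    {"slide": [0, 0, 1], "yaw": 0, "grip": -1},
    {"slide": [0, 0, 3], "yaw": 0, "grip": -1},
    {"slide": [0, 0, 4], "yaw": 0, "grip": -1},
    {"slide": [0, 0, 4], "yaw": 0, "grip": -1},
    {"slide": [0, 0, 4], "yaw": 0, "grip": -1},
  ],
)

```text
clock: 4.67
tcp_pos: [0.582, 0.0772, 0.1602]
tcp_rot: [[-0.073, 0.997, 0.005], [0.997, 0.073, 0.005], [0.005, 0.006, -1.0]]
ft_force: [-3.4, 10.8, 13.2]
finger_gap: 0.0153
gripper_force: 62.5
```

```bash
python3 - <<'E'
from h import *
import pickle
s=grab('scene');w=grab('wrist');t=grab('top')
to((.5788,.0768,.1574),4.2)
def c(g,x,y,w=100,h=75): return cv2.resize(g['img'][y:y+h,x:x+w,::-1],(400,300),interpolation=cv2.INTER_CUBIC)
cv2.imwrite('pics/z5.png',np.vstack([np.hstack([c(s,335,160),c(w,200,30,160,120)]),np.hstack([c(t,130,155),c(w,0,0,560,420)])]))
pickle.dump((s,w,t),open('f5.pkl','wb'))
for z in (.08,.107): print(proj(w,(.575,.1382,z)))
E
```

```text
t 4.8167 tcp [0.582  0.0772 0.1602] yang 4.17 tilt [ 0.0054  0.0053 -1.    ] F [-3.3 10.7 12.8] gap 0.015014650272354916 62.491778237745166
slide mm [-0.2 -3.3  2.8]
yaw -0.0
[275.77682597 121.42129487]
[275.13469403 124.48758067]
```

View pics/z5.png

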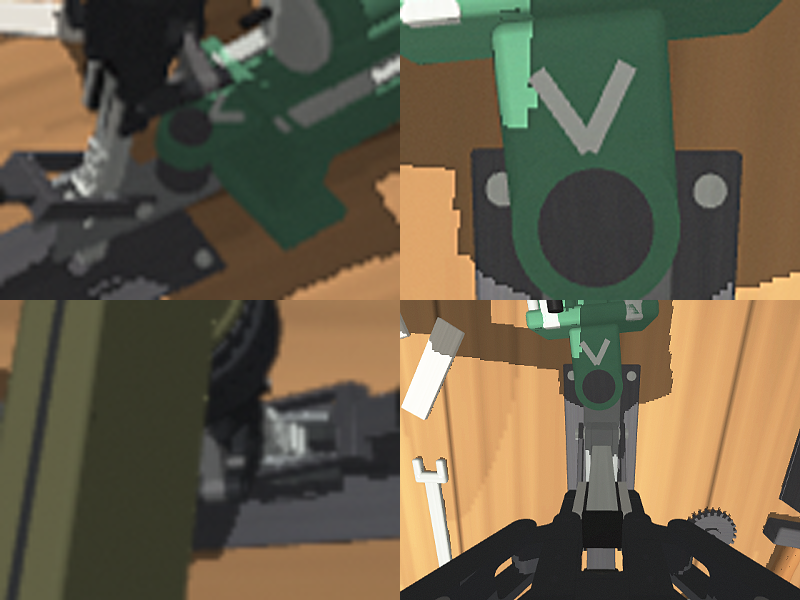

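In the wrist view the boss is at (278.4,121.2) and the foot-plate screws straddle it. The force reading shows the jack is standing on the bench.

```bash
python3 - <<'E'
from h import *
import pickle
s,w,t=pickle.load(open('f5.pkl','rb'));s4,w4=pickle.load(open('f4.pkl','rb'))
R=np.array(env.observe()['tcp_rot'])
b=onz(w,278.2,121.0,.107)
for z in(.068,.074):
    a=onz(w,282.6,112.2,z); a4=onz(w4,282.6,112.2,z)
    print(z,a,b,'slide',(R.T@(b-a)*1000)[:2].round(1))
# saddle visible part in scene: lower edge of disc crop(183,193), left edge 156 right 211
print(onz(s,335+183.5/4-.4,160+168/4-.4,.07), 'boss scene',onz(s,335+191/4-.4,160+126/4-.4,.107))
# screw midpoint
m=(onz(w,200+99/2.5,30+188/2.5,.008)+onz(w,200+310/2.5,30+190/2.5,.008))/2
m4=(onz(w4,230+47/4,60+177/4,.008)+onz(w4,230+377/4,60+177/4,.008))/2
for z in(.068,.074):print('screws->saddle',R.T@(onz(w4,282.6,112.2,z)-m4)*1000)
print(m,'boss from screws',R.T@(b-m)*1000)
E
```

```text
0.068 [0.57872663 0.14335625 0.068     ] [0.57645653 0.14006793 0.107     ] slide [-2.9 -2.3]
0.074 [0.57867543 0.14354917 0.074     ] [0.57645653 0.14006793 0.107     ] slide [-3.1 -2.3]
[0.58067277 0.13940185 0.07      ] boss scene [0.57768028 0.13831571 0.107     ]
screws->saddle [-3.44073455e+00  3.36859705e-02 -6.00183796e+01]
screws->saddle [ -3.18687977   0.06712758 -66.01711406]
[0.5782826  0.14633363 0.008     ] boss from screws [ -5.63098706  -1.70961597 -99.04020749]
```

Emit:
move_arm(
  rows=[
    {"slide": [0, 0, -3], "yaw": 0, "grip": -1},
    {"slide": [-1, -2, -3], "yaw": 0, "grip": -1},
    {"slide": [-2.5, -4, -3], "yaw": 0, "grip": -1},
    {"slide": [-2.5, -4, -3], "yaw": 0, "grip": -1},
    {"slide": [-2.5, -4, -3], "yaw": 0, "grip": -1},
  ],
)

```text
clock: 5.23
tcp_pos: [0.5785, 0.0719, 0.1602]
tcp_rot: [[-0.073, 0.997, 0.004], [0.997, 0.073, 0.001], [0.0, 0.005, -1.0]]
ft_force: [3.4, 4.3, -0.2]
finger_gap: 0.0153
gripper_force: 60.6
```

```bash
python3 - <<'E'
from h import *
to((.582-.0024,.0772-.0026,.1602))
E
```

```text
t 5.2333 tcp [0.5785 0.0719 0.1602] yang 4.2 tilt [ 4.5e-03  8.0e-04 -1.0e+00] F [ 3.4  4.3 -0.2] gap 0.015297310680855587 60.6033743347507
slide mm [2.6 1.3 0. ]
```

Emit:
move_arm(
  rows=[
    {"slide": [2.5, 1, 0], "yaw": 0, "grip": -1},
    {"slide": [2.5, 1, 0], "yaw": 0, "grip": -1},
    {"slide": [2.5, 1, 0], "yaw": 0, "grip": -1},
  ],
)

```text
clock: 5.48
tcp_pos: [0.5781, 0.0737, 0.1593]
tcp_rot: [[-0.074, 0.997, 0.001], [0.997, 0.074, -0.002], [-0.002, 0.001, -1.0]]
ft_force: [3.8, -0.3, -3.2]
finger_gap: 0.0151
gripper_force: 60.3
```

```bash
python3 - <<'E'
from h import *
to((.582-.0024,.0772-.0026,.1602))
E
```

```text
t 5.4833 tcp [0.5781 0.0737 0.1593] yang 4.26 tilt [ 0.001  -0.0018 -1.    ] F [ 3.8 -0.3 -3.2] gap 0.01510133181829055 60.261474321596324
slide mm [ 0.8  1.6 -0.9]
```

Emit:
move_arm(
  rows=[
    {"slide": [0, 0, 0], "yaw": 0, "grip": 1},
    {"slide": [0, 0, 0], "yaw": 0, "grip": 1},
    {"slide": [0, 0, 0], "yaw": 0, "grip": 1},
    {"slide": [0, 0, 0], "yaw": 0, "grip": 1},
    {"slide": [0, 0, 0], "yaw": 0, "grip": 1},
  ],
)

```text
clock: 5.9
tcp_pos: [0.5772, 0.0745, 0.1595]
tcp_rot: [[-0.074, 0.997, -0.0], [0.997, 0.074, 0.0], [0.0, -0.0, -1.0]]
ft_force: [-1.1, -0.1, 0.8]
finger_gap: 0.0749
gripper_force: 0.0
```

Emit:
move_arm(
  rows=[
    {"slide": [0, 0, -20], "yaw": 0, "grip": 1},
    {"slide": [0, 0, -50], "yaw": 0, "grip": 1},
    {"slide": [0, 0, -85], "yaw": 0, "grip": 1},
    {"slide": [-30, 0, -95], "yaw": 0, "grip": 1},
    {"slide": [-60, 0, -95], "yaw": 0, "grip": 1},
  ],
)

```text
clock: 6.32
tcp_pos: [0.5843, 0.0153, 0.259]
tcp_rot: [[-0.077, 0.997, 0.009], [0.997, 0.077, -0.0], [-0.001, 0.009, -1.0]]
ft_force: [0.9, -0.4, -0.6]
finger_gap: 0.0854
gripper_force: 0.0
```

Emit:
move_arm(
  rows=[
    {"slide": [0, 0, 0], "yaw": 0, "grip": -1},
    {"slide": [0, 0, 0], "yaw": 0, "grip": -1},
    {"slide": [0, 0, 0], "yaw": 0, "grip": -1},
    {"slide": [0, 0, 0], "yaw": 0, "grip": -1},
    {"slide": [0, 0, 0], "yaw": 0, "grip": -1},
  ],
)

```text
clock: 6.73
tcp_pos: [0.5814, 0.0156, 0.2538]
tcp_rot: [[-0.075, 0.997, -0.001], [0.997, 0.075, 0.0], [0.001, -0.001, -1.0]]
ft_force: [-1.3, 0.4, 0.0]
finger_gap: 0.026
gripper_force: 0.0
```

```bash
python3 - <<'E'
from h import *
import pickle
to(None)
s=grab('scene');w=grab('wrist');t=grab('top')
def c(g,x,y,w,h): return cv2.resize(g['img'][y:y+h,x:x+w,::-1],(400,300),interpolation=cv2.INTER_CUBIC)
cv2.imwrite('pics/z6.png',np.vstack([np.hstack([c(s,335,160,100,75),c(w,180,0,240,180)]),np.hstack([c(t,130,155,160,120),c(w,0,0,560,420)])]))
pickle.dump((s,w,t),open('f6.pkl','wb'))
E
```

```text
t 6.7333 tcp [0.5814 0.0156 0.2538] yang 4.28 tilt [-1.2e-03  4.0e-04 -1.0e+00] F [-1.3  0.4  0. ] gap 0.026005795845206438 0.0
```

View pics/z6.png

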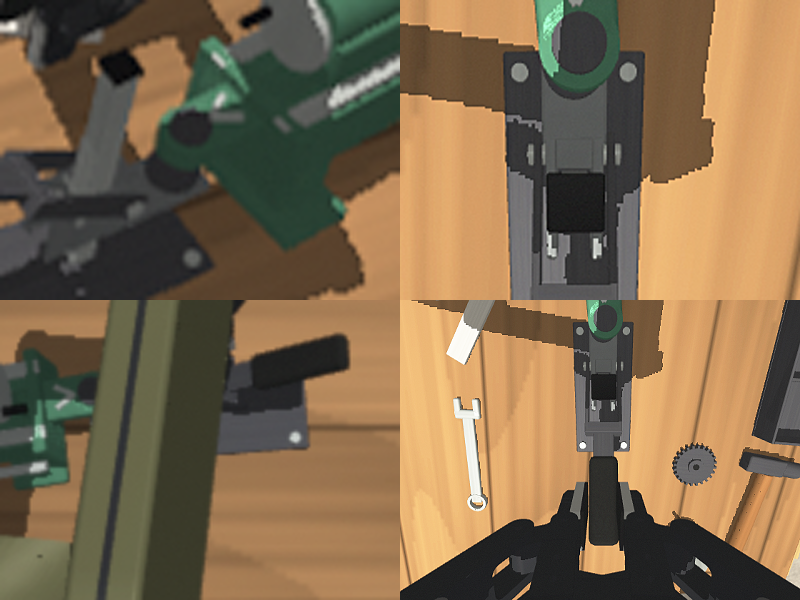

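The scene and wrist views show the released jack upright. In the wrist view the boss is at (287.4,25.8), the nose screws at (251.4,43.2) and (316.8,43.2), and the post cap at (285.6,121.8). I'll check the centring and find the grip.

```bash
python3 - <<'E'
from h import *
import pickle
s,w,t=pickle.load(open('f6.pkl','rb'))
g=lambda u,v,z:onz(w,u-.3,v-.3,z)
n=(g(251.4,43.2,.008)+g(316.8,43.2,.008))/2
m=(g(256.2,203,.008)+g(313.6,203,.008))/2
ax=(n-m)/np.linalg.norm(n-m);print('len',np.linalg.norm(n-m),'ang',np.degrees(np.arctan2(ax[1],ax[0])))
b=g(287.4,25.8,.107);p=g(285.6,121.8,.192)
sad=n-.0033*ax
print('boss',b,'post',p,'saddle(screws)',sad,'saddle(post)',p+.06*ax)
lat=np.array([-ax[1],ax[0],0])
for q in(sad,p+.06*ax):print('boss-sad along/lat mm',(b-q)@ax*1000,(b-q)@lat*1000)
pp=(p*2+sad-.06*ax)/3;pp=p
h=pp-.118*ax;print('handle',h)
to((h[0],h[1],.18)); print('scene grip proj',proj(w,(h[0],h[1],.17)))
# scene-based: post top & boss
ps=onz(s,335+122/4-.4,160+67/4-.4,.192);bs=onz(s,335+191/4-.4,160+127/4-.4,.107);print('scene sad-boss',(bs-ps-.06*ax)[:2])
E
```

```text
len 0.16361748486350874 ang 94.73887936223427
boss [0.57621175 0.1394412  0.107     ] post [0.579201   0.07769322 0.192     ] saddle(screws) [0.57422988 0.13801943 0.008     ] saddle(post) [0.57424411 0.13748811 0.192     ]
boss-sad along/lat mm 1.253171100612414 -2.09255851352585
boss-sad along/lat mm 1.78385213009447 -2.122267666496197
handle [ 0.58894955 -0.03990341  0.192     ]
t 6.8833 tcp [0.5816 0.0154 0.2539] yang 4.28 tilt [-8.e-04  2.e-04 -1.e+00] F [-0.   0.1  0.7] gap 0.0023407956871580858 0.0
slide mm [-55.7   3.3  73.9]
scene grip proj [285.80405347 293.57488394]
scene sad-boss [0.00231217 0.0013094 ]
```

The saddle is within about 3 mm of the boss. Next I'll go to the handle.

Emit:
move_arm(
  rows=[
    {"slide": [-30, 2, 0], "yaw": 0, "grip": -1},
    {"slide": [-56, 3, 20], "yaw": 0, "grip": -1},
    {"slide": [-56, 3, 50], "yaw": 0, "grip": -1},
    {"slide": [-56, 3, 64], "yaw": 0, "grip": -1},
    {"slide": [-56, 3, 64], "yaw": 0, "grip": -1},
  ],
)

```text
clock: 7.3
tcp_pos: [0.5861, -0.0408, 0.1864]
tcp_rot: [[-0.073, 0.997, -0.008], [0.997, 0.073, 0.001], [0.002, -0.008, -1.0]]
ft_force: [-0.5, -0.5, 0.8]
finger_gap: -0.0001
gripper_force: 0.0
```

Emit:
move_arm(
  rows=[
    {"slide": [0, 0, 5], "yaw": 0, "grip": -1},
    {"slide": [-1, 0, 9], "yaw": 0, "grip": -1},
    {"slide": [-3, 0, 14], "yaw": 0, "grip": -1},
    {"slide": [-4, 0, 18], "yaw": 0, "grip": -1},
    {"slide": [-4, 0, 18], "yaw": 0, "grip": -1},
  ],
)

```text
clock: 7.72
tcp_pos: [0.5906, -0.0454, 0.1736]
tcp_rot: [[-0.074, 0.997, 0.004], [0.997, 0.074, -0.001], [-0.001, 0.004, -1.0]]
ft_force: [0.2, -0.4, 4.9]
finger_gap: 0.0001
gripper_force: 2.1
```

Emit:
move_arm(
  rows=[
    {"slide": [-7, 0, 12], "yaw": 0, "grip": -1},
    {"slide": [-12, 0, 23], "yaw": 0, "grip": -1},
    {"slide": [-16, 0, 33], "yaw": 0, "grip": -1},
    {"slide": [-20, 0, 43], "yaw": 0, "grip": -1},
    {"slide": [-22, 0, 50], "yaw": 0, "grip": -1},
  ],
)

```text
clock: 8.13
tcp_pos: [0.5928, -0.0674, 0.1241]
tcp_rot: [[-0.074, 0.997, 0.005], [0.997, 0.074, -0.001], [-0.001, 0.005, -1.0]]
ft_force: [-0.4, 3.2, 7.6]
finger_gap: 0.0002
gripper_force: 3.5
```

Emit:
move_arm(
  rows=[
    {"slide": [-1, 0, 3], "yaw": 0, "grip": -1},
    {"slide": [-1, 0, 4], "yaw": 0, "grip": -1},
    {"slide": [-1, 0, 4], "yaw": 0, "grip": -1},
  ],
)

```text
clock: 8.38
tcp_pos: [0.5927, -0.0681, 0.1199]
tcp_rot: [[-0.074, 0.997, 0.004], [0.997, 0.074, -0.001], [-0.001, 0.004, -1.0]]
ft_force: [0.5, -0.0, 5.5]
finger_gap: -0.0
gripper_force: 2.7
```

Emit:
move_arm(
  rows=[
    {"slide": [0, 0, 1.5], "yaw": 0, "grip": -1},
    {"slide": [0, 0, 3], "yaw": 0, "grip": -1},
    {"slide": [0, 0, 3], "yaw": 0, "grip": -1},
  ],
)

```text
clock: 8.63
tcp_pos: [0.5928, -0.0684, 0.1172]
tcp_rot: [[-0.074, 0.997, 0.005], [0.997, 0.074, -0.002], [-0.002, 0.004, -1.0]]
ft_force: [-0.7, -1.2, 6.8]
finger_gap: 0.0001
gripper_force: 3.0
```

Emit:
move_arm(
  rows=[
    {"slide": [0, 0, 1.5], "yaw": 0, "grip": -1},
    {"slide": [0, 0, 3], "yaw": 0, "grip": -1},
    {"slide": [0, 0, 3], "yaw": 0, "grip": -1},
  ],
)

```text
clock: 8.88
tcp_pos: [0.5928, -0.0688, 0.1143]
tcp_rot: [[-0.074, 0.997, 0.005], [0.997, 0.074, -0.002], [-0.003, 0.005, -1.0]]
ft_force: [-0.8, -2.4, 6.1]
finger_gap: 0.0
gripper_force: 3.2
```

Emit:
move_arm(
  rows=[
    {"slide": [0, 0, 1.5], "yaw": 0, "grip": -1},
    {"slide": [0, 0, 3], "yaw": 0, "grip": -1},
    {"slide": [0, 0, 3], "yaw": 0, "grip": -1},
  ],
)

```text
clock: 9.13
tcp_pos: [0.5931, -0.0691, 0.113]
tcp_rot: [[-0.074, 0.997, 0.006], [0.997, 0.074, -0.003], [-0.003, 0.006, -1.0]]
ft_force: [-3.3, -1.7, 16.2]
finger_gap: -0.0002
gripper_force: 8.1
```

```bash
python3 - <<'E'
from h import *
import pickle
to(None)
s=grab('scene');w=grab('wrist');pickle.dump((s,w),open('f7.pkl','wb'))
cv2.imwrite('pics/z7.png',np.hstack([cv2.resize(g['img'][y:y+b,x:x+a,::-1],(400,300),interpolation=cv2.INTER_CUBIC) for g,x,y,a,b in((s,290,160,140,105),(w,0,0,560,420))]))
E
```

```text
t 9.1333 tcp [ 0.5931 -0.0691  0.113 ] yang 4.26 tilt [ 0.0058 -0.0028 -1.    ] F [-3.3 -1.7 16.2] gap -0.00023550580098676167 8.118682997301221
```

View pics/z7.png

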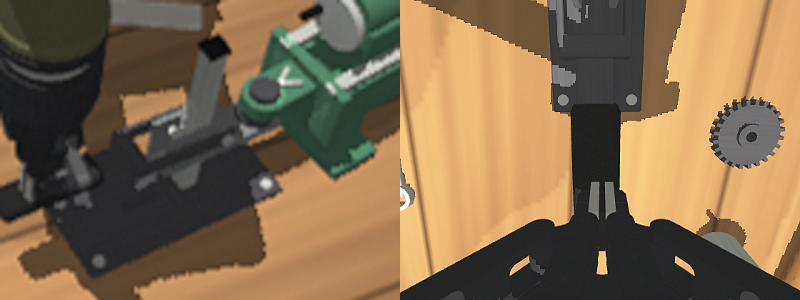

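Emit:
move_arm(
  rows=[
    {"slide": [0, 0, 0.7], "yaw": 0, "grip": -1},
    {"slide": [0, 0, 0.7], "yaw": 0, "grip": -1},
  ],
)

```text
clock: 9.4
tcp_pos: [0.5932, -0.0692, 0.1128]
tcp_rot: [[-0.074, 0.997, 0.006], [0.997, 0.074, -0.003], [-0.003, 0.006, -1.0]]
ft_force: [-4.2, -2.8, 18.5]
finger_gap: 0.0002
gripper_force: 9.1
```

Emit:
move_arm(
  rows=[
    {"slide": [3, 0, -18], "yaw": 0, "grip": -1},
    {"slide": [9, 0, -36], "yaw": 0, "grip": -1},
    {"slide": [18, 0, -56], "yaw": 0, "grip": -1},
    {"slide": [26, 0, -76], "yaw": 0, "grip": -1},
    {"slide": [26, 0, -88], "yaw": 0, "grip": -1},
  ],
)

```text
clock: 9.82
tcp_pos: [0.5901, -0.0404, 0.1998]
tcp_rot: [[-0.075, 0.997, 0.004], [0.997, 0.075, 0.001], [0.001, 0.004, -1.0]]
ft_force: [-0.5, -0.1, 0.3]
finger_gap: 0.0001
gripper_force: 0.0
```

Emit:
move_arm(
  rows=[
    {"slide": [0, 0, 0], "yaw": 0, "grip": -1},
    {"slide": [0, 0, 0], "yaw": 0, "grip": -1},
    {"slide": [0, 0, 0], "yaw": 0, "grip": -1},
  ],
)

```text
clock: 10.07
tcp_pos: [0.5884, -0.0419, 0.196]
tcp_rot: [[-0.074, 0.997, -0.001], [0.997, 0.074, 0.0], [0.0, -0.001, -1.0]]
ft_force: [0.3, 0.1, -0.7]
finger_gap: 0.0001
gripper_force: 0.0
```

```bash
python3 - <<'E'
from h import *
import pickle
to((.5890,-.045,.185))
s=grab('scene');w=grab('wrist');pickle.dump((s,w),open('f8.pkl','wb'))
cv2.imwrite('pics/z8.png',np.hstack([cv2.resize(g['img'][y:y+b,x:x+a,::-1],(400,300),interpolation=cv2.INTER_CUBIC) for g,x,y,a,b in((s,335,160,100,75),(w,0,0,560,420))]))
E
```

```text
t 10.0667 tcp [ 0.5884 -0.0419  0.196 ] yang 4.23 tilt [-1.e-03  1.e-04 -1.e+00] F [ 0.3  0.1 -0.7] gap 0.00014270486850904906 0.0
slide mm [-3.1  0.4 11. ]
```

View pics/z8.png

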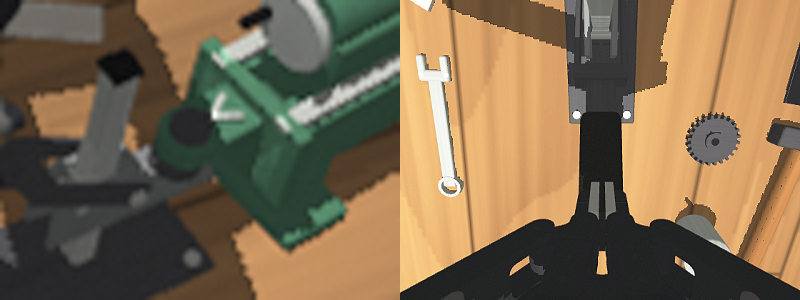

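The jack hasn't moved and the saddle has climbed nearer the boss. Starting stroke 2.

Emit:
move_arm(
  rows=[
    {"slide": [-3, 0, 11], "yaw": 0, "grip": -1},
    {"slide": [-9, 0, 22], "yaw": 0, "grip": -1},
    {"slide": [-15, 0, 33], "yaw": 0, "grip": -1},
    {"slide": [-20, 0, 43], "yaw": 0, "grip": -1},
    {"slide": [-24, 0, 53], "yaw": 0, "grip": -1},
  ],
)

```text
clock: 10.58
tcp_pos: [0.5916, -0.0653, 0.1431]
tcp_rot: [[-0.073, 0.997, 0.002], [0.997, 0.073, 0.002], [0.002, 0.002, -1.0]]
ft_force: [0.7, 6.5, 8.6]
finger_gap: -0.0001
gripper_force: 5.2
```

Emit:
move_arm(
  rows=[
    {"slide": [-1, 0, 5], "yaw": 0, "grip": -1},
    {"slide": [-2, 0, 10], "yaw": 0, "grip": -1},
    {"slide": [-3, 0, 15], "yaw": 0, "grip": -1},
    {"slide": [-3, 0, 18], "yaw": 0, "grip": -1},
    {"slide": [-3, 0, 18], "yaw": 0, "grip": -1},
  ],
)

```text
clock: 11.0
tcp_pos: [0.592, -0.0692, 0.1254]
tcp_rot: [[-0.073, 0.997, 0.002], [0.997, 0.073, 0.0], [0.0, 0.002, -1.0]]
ft_force: [-0.2, 2.0, 11.0]
finger_gap: 0.0002
gripper_force: 5.4
```

Emit:
move_arm(
  rows=[
    {"slide": [0, 0, 2], "yaw": 0, "grip": -1},
    {"slide": [0, 0, 3.5], "yaw": 0, "grip": -1},
    {"slide": [0, 0, 4], "yaw": 0, "grip": -1},
    {"slide": [0, 0, 4], "yaw": 0, "grip": -1},
  ],
)

```text
clock: 11.33
tcp_pos: [0.5921, -0.0695, 0.1229]
tcp_rot: [[-0.073, 0.997, 0.003], [0.997, 0.073, -0.0], [-0.001, 0.003, -1.0]]
ft_force: [-2.7, 1.6, 15.8]
finger_gap: -0.0003
gripper_force: 7.9
```

Emit:
move_arm(
  rows=[
    {"slide": [0, 0, 1], "yaw": 0, "grip": -1},
    {"slide": [0, 0, 2], "yaw": 0, "grip": -1},
    {"slide": [0, 0, 2], "yaw": 0, "grip": -1},
  ],
)

```text
clock: 11.58
tcp_pos: [0.5923, -0.0697, 0.122]
tcp_rot: [[-0.073, 0.997, 0.004], [0.997, 0.073, -0.001], [-0.001, 0.004, -1.0]]
ft_force: [-4.4, 0.7, 22.8]
finger_gap: 0.0002
gripper_force: 11.3
```

```bash
cat > m.py <<'E'
from h import *
import pickle
to(None)
s0,_=pickle.load(open('f8.pkl','rb'));s=grab('scene')
pickle.dump(s,open('f9.pkl','wb'))
def match(x,y,w,h):
    I=[cv2.resize(cv2.cvtColor(g['img'],cv2.COLOR_RGB2GRAY),None,fx=8,fy=8,interpolation=cv2.INTER_CUBIC) for g in(s0,s)]
    T=I[0][y*8:(y+h)*8,x*8:(x+w)*8];S=I[1][(y-14)*8:(y+h+10)*8,(x-10)*8:(x+w+10)*8]
    r=cv2.matchTemplate(S,T,cv2.TM_CCOEFF_NORMED);_,m,_,l=cv2.minMaxLoc(r)
    return (l[0]/8-10,l[1]/8-14),round(m,3)
for n,b,P in(('boss',(376,186,20,12),(.576,.139,.107)),('foot',(403,210,18,14),(.55,.21,.02)),('post',(360,172,12,10),(.579,.0777,.192))):
    d,c=match(*b);print(n,d,c,'px per 10mm up',proj(s,np.array(P)+[0,0,.01])-proj(s,P))
E
python3 m.py
```

```text
t 11.5833 tcp [ 0.5923 -0.0697  0.122 ] yang 4.21 tilt [ 3.8e-03 -9.0e-04 -1.0e+00] F [-4.4  0.7 22.8] gap 0.00022705646457241277 11.251631565392017
boss (1.125, -2.75) 0.831 px per 10mm up [ 0.81706317 -2.71628902]
foot (0.25, -0.5) 0.91 px per 10mm up [ 0.83742142 -2.44492288]
post (-0.25, 0.25) 0.845 px per 10mm up [ 0.74488133 -3.07669066]
```

```bash
cat > m2.py <<'E'
from h import *
import pickle,sys
to(None)
ref=pickle.load(open('f7.pkl','rb'))[0]
s=grab('scene');pickle.dump(s,open('f9.pkl','wb'))
x=np.array([-.083,.9965,0]);o=np.array([.576,.139,0]);piv=o+.442*x;z=np.array([0,0,1.])
K=8
I=[cv2.resize(cv2.cvtColor(g['img'],cv2.COLOR_RGB2GRAY),None,fx=K,fy=K,interpolation=cv2.INTER_CUBIC) for g in(ref,s)]
def match(u,v,w,h,m=8):
    u-=w//2;v-=h//2
    T=I[0][v*K:(v+h)*K,u*K:(u+w)*K];S=I[1][(v-m)*K:(v+h+m)*K,(u-m)*K:(u+w+m)*K]
    _,c,_,l=cv2.minMaxLoc(cv2.matchTemplate(S,T,cv2.TM_CCOEFF_NORMED));return np.array(l)/K-m,c
def rise(P,foot):  # lathe point P after foot lifted
    a=foot/.364;d=P-piv;r=d@x;h=d[2];return P+(-r*a)*z*1.0+ x*(h*a)
for n,(u,v),al,la,h in(('boss',(382,191),0,0,.107),('bossL',(384,190),0,0,.107),('arrow',(391,187),.02,0,.10),('plate top',(400,178),.05,0,.12),('wheel',(413,167),.06,0,.15),('foot edge',(417,213),.06,-.05,.01),('tail green',(428,158),.12,0,.15),('chuck',(482,130),.25,0,.15)):
    P=onz(s,u,v,h)
    e=proj(s,rise(P,.01))-proj(s,P)
    for w in(14,20):
        d,c=match(u,v,w,w); print(n,w,d,round(c,3),'exp/10mm',e.round(2),'foot mm',round(10*(d@e)/(e@e),1))
print('static post',match(365,176,12,10),'gear',match(337,298,24,20))
E
python3 m2.py
```

```text
t 11.6333 tcp [ 0.5922 -0.0697  0.122 ] yang 4.21 tilt [ 3.7e-03 -9.0e-04 -1.0e+00] F [-4.2 -0.  22. ] gap -0.00022071731185985407 11.098327171057463
boss 14 [ 1.375 -2.625] 0.97 exp/10mm [ 2.07 -3.79] foot mm 6.9
boss 20 [ 1.375 -2.625] 0.973 exp/10mm [ 2.07 -3.79] foot mm 6.9
bossL 14 [ 1.375 -2.75 ] 0.973 exp/10mm [ 2.07 -3.74] foot mm 7.2
bossL 20 [ 1.375 -2.625] 0.976 exp/10mm [ 2.07 -3.74] foot mm 6.9
arrow 14 [ 1.375 -2.625] 0.973 exp/10mm [ 1.97 -3.51] foot mm 7.4
arrow 20 [ 1.375 -2.625] 0.976 exp/10mm [ 1.97 -3.51] foot mm 7.4
plate top 14 [ 1.5   -2.375] 0.978 exp/10mm [ 2.21 -3.54] foot mm 6.7
plate top 20 [ 1.5 -2.5] 0.981 exp/10mm [ 2.21 -3.54] foot mm 7.0
wheel 14 [ 1.875 -2.75 ] 0.988 exp/10mm [ 2.57 -3.62] foot mm 7.5
wheel 20 [ 1.875 -2.75 ] 0.988 exp/10mm [ 2.57 -3.62] foot mm 7.5
foot edge 14 [ 1.125 -1.125] 0.91 exp/10mm [ 1.05 -2.29] foot mm 5.9
foot edge 20 [ 1.125 -1.   ] 0.943 exp/10mm [ 1.05 -2.29] foot mm 5.5
tail green 14 [ 1.    -1.875] 0.997 exp/10mm [ 2.48 -3.24] foot mm 5.1
tail green 20 [ 1.75 -2.25] 0.984 exp/10mm [ 2.48 -3.24] foot mm 7.0
chuck 14 [ 1.625 -1.625] 0.995 exp/10mm [ 1.94 -1.81] foot mm 8.7
chuck 20 [ 1.625 -1.625] 0.996 exp/10mm [ 1.94 -1.81] foot mm 8.7
static post (array([0., 0.]), 0.9924998879432678) gear (array([0., 0.]), 0.9971936345100403)
```

Foot clearance measures about 7 mm and the handle is hard on its stop at 22 N. The post hasn't moved, so I'm handing in while holding here.

```bash
python3 -c "
from plant import env
print(env.hand_in())"
```

```text
the job is handed in; nothing more can be done
None
```

The job is handed in with the jack upright under the boss, its saddle centred to about 3 mm when last measured before lifting, and the handle held down on its stop after two strokes. By camera the tailstock foot stands about 7 mm clear, inside your 6 to 17 mm but short of 11 mm; I stopped there because a third stroke would have put it near 15 mm. The hand-in gave no verdict.

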